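# Reset the garage-door receiver with a stub screwdriver

## Robot

A 6-joint arm with a two-finger parallel gripper is mounted at the origin on a cart in front of the work surface, level with it; the furniture and walls round the work are solid. World frame = base frame: x ahead of the robot, y to its left, z up, the work surface at z = 0. Lengths are in m, angles in rad, forces in N, time in s.
With the tool pointing down it reaches from about 0.4 to 0.825 m from the base axis. Payload 7 kg.
Tool frame: the origin (TCP) lies at the very end of the fingers, on their centre line; the grasp point (between the pads) lies arm.hold_point_z behind it (arm.hold_point_z is the distance from the TCP to the grasp point, in m); z points along the fingers, y is the line along which they close (so a half turn about z gives the same grasp; the last joint's range is limited). The gripper opens to 88 mm and grips with 3 to 60 N. Pads are 19 mm wide; open, the fingers measure 130 mm over their backs; the gripper's body (78 mm by 193 mm) begins 47 mm behind the grasp point.
Start: joints at [1.57, 0.359, 0.012, 0, -1.224, -0.288], TCP at [0.192, 0.647, 0.227] pointing down, gripper open.
Joint ranges: [-3.07, 3.07], [-1.43, 2.12], [-1.02, 1.25], [-3.03, 1.67], [-3.05, -0], [-3.03, 3.03]. Speed limits (rad/s): [2.39, 2.39, 3.01, 3.14, 3.14, 3.14].

## Interface

Orientations are given as [roll, pitch, yaw] about the fixed x, y, z axes, in that order (R = Rz(yaw) Ry(pitch) Rx(roll)).
In Python, from station import arm, grab_frame, camera_params gives the robot as it stands (arm), with the cameras as plain functions.
- The arm moves only by the shell command python3 nudge.py [FORCE], which reads ROWS from standard input. ROWS is a JSON list of rows, 1 to 20 of them, each an object with the fields finger_gap (the finger opening in m), dx, dy, dz (the shift in m), twist (a turn about the tool's z in rad); a field left out counts as zero (the opening has to be given); each row is the pose to reach, as a shift and turn from the pose commanded when the command began, along the tool's axes at that moment; what a row does not reach only later rows make up. A row lasts 1/12 s, in which the tool goes at most 0.0417 m and 0.125 rad, less where a joint would pass 70% of its speed; a pose out of reach is approached as far as the arm can. The fingers move at their own pace and stop on an object; FORCE is the grip in N (left out, the last holds). Time passes only in rows, so rows that do not move let the fingers close. It prints the time, the measured TCP pose, the force, the opening and the grip force at its end. Input that does not fit is refused with a message, and nothing moves.
- arm.get_state(): the state, without advancing time (a new reading comes with each control period).
- grab_frame(name): name is "scene" or "side" or "wrist"; returns the picture (420x560x3 uint8, red, green, blue); there is no depth.
- camera_params(name): a dict with "fx", "fy", "cx", "cy" (pixels), "D" ([k1, k2, p1, p2, k3] as OpenCV has them; the pictures are not rectified), "T" (4x4, takes a point from camera to world coordinates); the wrist camera has in their place "hand_eye" (4x4, takes a point from camera to tool coordinates, whose origin is the TCP and whose axes are the flange's). Camera axes: x right, y down, z forward; pixel columns grow to the right and rows downward; lengths in m; the calibration is good to about 2 mm. A picture is of the moment at which its call begins: read the wrist's pose just before it. camera_params takes no time and is no camera call.
- arm.job_done(): hands the job in; it is judged then, once.
The state is a dict: "t": time; "q": joint angles; "qd": joint speeds; "joint_efforts": joint torques, N m; "eef_pos": TCP position; "ee_rot": TCP orientation; "force": force on the tool from outside, world axes, zero at the start; "moment": the same for the moment, N m; "width": finger opening in m; "gripper_force": force on a finger pad.
Only numpy, scipy, OpenCV 4.12 (cv2) and the standard library are available. Lean on these libraries where they do the work, as an engineer would, in place of code of your own. Each camera call takes 0.05 s, during which the arm holds its last target. There are 200 camera calls.

## Task

The garage-door receiver on the plywood stand has to have its memory wiped: pick up the blue stub screwdriver and put its blade through the round holes in the receiver's front cover to feel, without jabbing hard, which of the two has the springy reset button behind it (the cap behind the other is a dummy that does not give). Press that button fully in to its stop and finish while still holding it in with the screwdriver in your grip; leave the roll of black tape, the steel block and the blue pliers where they lie.

Things in the scene. Friction and masses are not known exactly. Their poses are not given: they have to be found in the camera images.
- driver_stub: stub screwdriver with a blue handle, 110 mm long, 0.11 kg, lying level on the bench. Origin: middle of its length, on the underside; its axis runs along its own y, 15 mm above the origin, blade towards -y. Handle 30 mm thick from y = +9 to +55 mm; round steel shank 6.4 mm thick from +9 to -55 mm
- blade_tip (a point): end of the screwdriver's blade, on its axis, 55 mm from its middle
- handle_mid (a point): point on the screwdriver's axis in the middle of the handle, 87 mm behind the blade tip, the place to grip it
- receiver: grey and white plastic box, 130 wide, 100 high, 60 mm deep, its bottom 42 mm above the bench, on a plywood stand screwed to the bench (foot 200 wide, 15 mm thick, 20 mm out in front; board 165 mm high; stub aerial at back left, 187 mm): does not move. Origin: on the bench under the middle of the cover's face; +x points into the cover (the way to push), +y left, z up
- hole_left (a point): middle of the mouth of the left round hole in the cover, 12 mm across, 85 mm above the bench; axes as the receiver. It runs straight in along +x through 9 mm of cover. Behind each hole is a red cap 15.6 mm across, its face 15 to 21 mm behind the cover's face: behind either one it is the reset button, behind the other a solid dummy that looks the same
- hole_right (a point): the same for the right hole, 26 mm right of the middle, 52 mm from the other
- reset_button (a joint): how far the reset button is pressed in, m: 0 out, 0.005 at its stop. Spring return, 1.6 N to start it, 5.6 N at the stop; it springs out when let go
- tape_black: roll of black tape, 58 mm across, 19 mm high, lying flat on the bench; bystander
- steel_block: brown steel block, 45x56x42 mm; bystander
- pliers_blue: pliers with blue handles, 66x191x12 mm, lying flat; bystander

How it is judged:
By the outcome, as a careful person would: the job done as asked, in the order asked, and still so for the second after the job is handed in, while the arm keeps its last pose, push and grip.
It also fails if it takes over 51 s, if anything falls off the work surface, if the arm or the gripper's body presses on something with over 40 N, if the wrist force passes 120 N, or if a joint passes its speed limit or range.

## Working session

There is one attempt and no reset: what is moved stays moved. The work goes in short steps, Python scripts to look and compute and a shell command to move; the robot and the scene stay as the last step left them, time stands still between calls to the robot, and variables do not carry over. Pictures are saved under pics/ and viewed, at most 10 in all, crops included, and the job is handed in when it is done.

```bash
ls; mkdir -p pics; python3 - <<'E'
from station import arm, grab_frame, camera_params
import cv2,numpy as np
s=arm.get_state();print(s,arm.hold_point_z)
for n in ["scene","side","wrist"]:
    im=grab_frame(n);cv2.imwrite(f"pics/{n}0.png",im[:,:,::-1]);print(n,camera_params(n))
a=[cv2.imread(f"pics/{n}0.png") for n in ["scene","side","wrist"]]
E
```

```text
nudge.py
pics
station.py
{'t': 0.0, 'q': array([ 1.57011447e+00,  3.59397214e-01,  1.10469257e-02, -3.15778975e-04,
       -1.22413080e+00, -2.88100339e-01]), 'qd': array([-8.36264001e-04,  1.40124933e-04,  1.00536105e-03,  3.38122871e-04,
        7.24263822e-04,  9.02284791e-05]), 'joint_efforts': array([ 1.37433013e-03, -5.82713664e+01,  2.93049073e+01,  6.99698567e+00,
        6.95427079e-03, -1.62337628e-04]), 'eef_pos': array([0.19212862, 0.64655517, 0.22561703]), 'ee_rot': array([ 3.13989298e+00, -1.94119199e-04, -2.88889574e-01]), 'force': array([-0.11379264,  0.01011538, -0.86994116]), 'moment': array([-0.02561115,  0.04216076, -0.0516064 ]), 'gripper_force': 0.0, 'width': 0.08734303432542487} 0.0188
scene {'fx': 386.950960859959, 'fy': 386.950960859959, 'cx': 280.9617591698704, 'cy': 214.54080967198354, 'D': array([-0.05570906,  0.        ,  0.        ,  0.        ,  0.        ]), 'T': array([[-0.56588026, -0.39040409,  0.72619844, -0.08955815],
       [-0.82448478,  0.26571465, -0.49962043,  0.22276034],
       [ 0.00209229, -0.8814649 , -0.4722449 ,  0.49545517],
       [ 
[... 328 characters left out ...]
57969,  0.8098769 , -1.21387325],
       [ 0.00205291, -0.81186764, -0.58383793,  0.79233998],
       [ 0.        ,  0.        ,  0.        ,  1.        ]])}
wrist {'fx': 360.87649675318863, 'fy': 360.87649675318863, 'cx': 285.9298005799651, 'cy': 212.66015537527034, 'D': array([-0.04982802,  0.        ,  0.        ,  0.        ,  0.        ]), 'hand_eye': array([[ 5.42155968e-04, -9.56835007e-01, -2.90631166e-01,
         7.87837018e-02],
       [ 9.99999525e-01,  2.83288885e-04,  9.32780169e-04,
        -6.81594804e-04],
       [-8.10184141e-04, -2.90631534e-01,  9.56834706e-01,
        -1.57378244e-01],
       [ 0.00000000e+00,  0.00000000e+00,  0.00000000e+00,
         1.00000000e+00]])}
```

View pics/scene0.png

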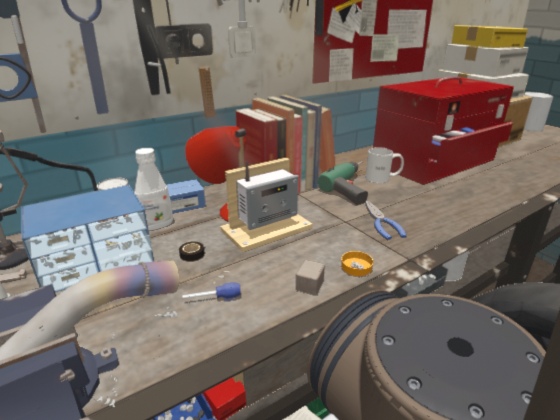

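View pics/side0.png

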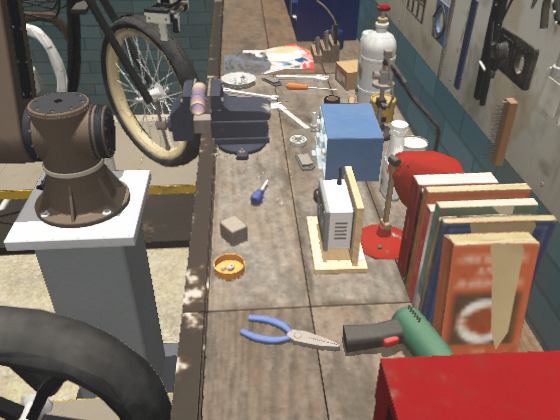

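Scene: driver blade tip ≈(183,297), handle ≈(229,290), receiver's front at ≈(270,203) facing left-front. Side: driver handle (257,197), blade to (268,180). Tape is at (192,250) and the block at (311,276) in scene.

View pics/wrist0.png

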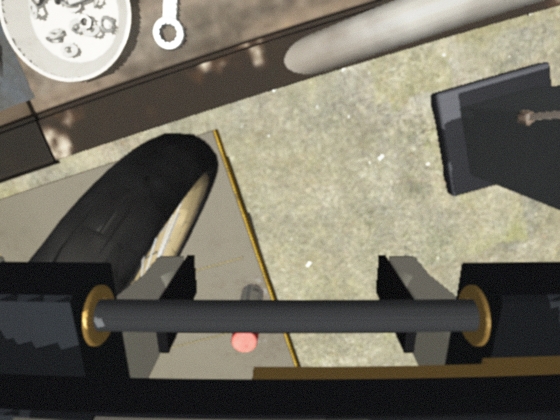

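```bash
cat > h.py <<'E'
import numpy as np,cv2
from scipy.spatial.transform import Rotation as R
from station import arm, grab_frame, camera_params
def T_of(n,s=None):
    p=camera_params(n)
    if n!="wrist": return p,np.array(p["T"])
    T=np.eye(4);T[:3,:3]=R.from_euler("xyz",s["ee_rot"]).as_matrix();T[:3,3]=s["eef_pos"]
    return p,T@np.array(p["hand_eye"])
def ray(n,px,s=None):
    p,T=T_of(n,s);K=np.array([[p["fx"],0,p["cx"]],[0,p["fy"],p["cy"]],[0,0,1]])
    u=cv2.undistortPoints(np.array(px,float).reshape(-1,1,2),K,p["D"]).reshape(-1,2)
    d=np.c_[u,np.ones(len(u))]@T[:3,:3].T
    return T[:3,3],d/np.linalg.norm(d,axis=1)[:,None]
def onplane(n,px,z,s=None):
    c,d=ray(n,px,s);return c+d*((z-c[2])/d[:,2])[:,None]
def meet(rays):
    A=np.zeros((3,3));b=np.zeros(3)
    for c,d in rays:
        P=np.eye(3)-np.outer(d,d);A+=P;b+=P@c
    x=np.linalg.solve(A,b)
    return x,[np.linalg.norm(np.cross(x-c,d)) for c,d in rays]
def blobs(im,m,amin=30):
    n,l,st,c=cv2.connectedComponentsWithStats(m.astype(np.uint8))
    return [(l==i,st[i],c[i]) for i in range(1,n) if st[i][4]>=amin]
E
python3 - <<'E'
from h import *
s=arm.get_state()
for n in ["scene","side","wrist"]:
    im=cv2.imread(f"pics/{n}0.png");h=cv2.cvtColor(im,cv2.COLOR_BGR2HSV)
    m=cv2.inRange(h,(108,110,50),(130,255,255))>0
    for b,st,c in blobs(im,m): print(n,st,c.round(1),onplane(n,c,0.015,s).round(3))
print(onplane("scene",[[183,297],[240,289]],.015).round(3),onplane("side",[[268,180]],.015).round(3))
c=cv2.imread("pics/scene0.png")[155:255,205:335];cv2.imwrite("pics/sc_c.png",cv2.resize(c,None,fx=6,fy=6,interpolation=cv2.INTER_CUBIC))
E
```

```text
scene [217 288  23  10 163] [228.3 292.5] [[ 0.445 -0.023  0.015]]
scene [171 395  43  25 479] [193.2 410. ] [[0.251 0.133 0.015]]
side [335   0  24  14 185] [347.5   4.6] [[1.009 1.812 0.015]]
side [249 319  38  13  48] [267.3 322.7] [[ 0.456 -0.478  0.015]]
side [241 333  48  10  68] [263.4 339.5] [[ 0.447 -0.52   0.015]]
[[ 0.482  0.054  0.015]
 [ 0.442 -0.047  0.015]] [[0.485 0.048 0.015]]
```

View pics/sc_c.png

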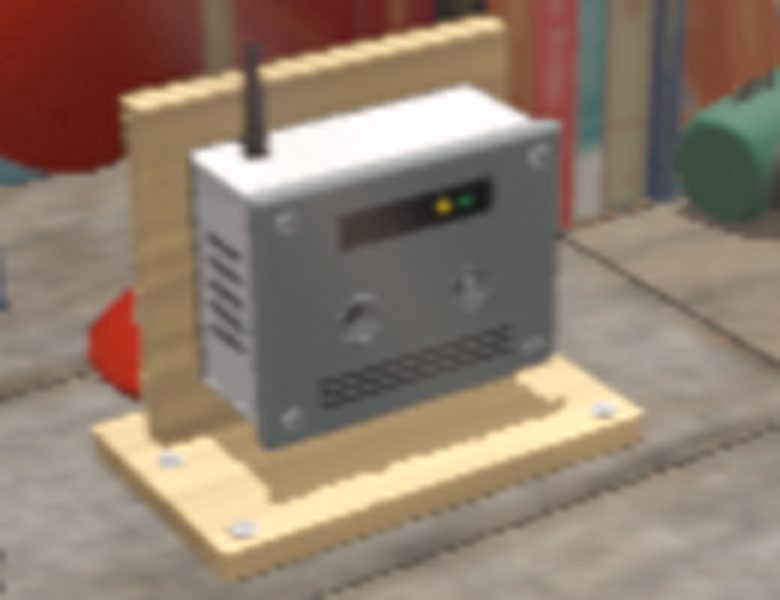

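Wrist: only the bench edge and floor so far. Crop: holes at scene pixels ≈(265.3,208) and (283.5,203); receiver upright, front facing the robot.

```bash
python3 - <<'E'
from h import *
print("holes",onplane("scene",[[265.3,208.],[283.5,203]],.085).round(3))
print("tape,block",onplane("scene",[[192,250],[311,276]],.02).round(3), onplane("side",[[233,230]],.02).round(3))
# cover face lower corners at z=.042, upper at .142
f=lambda a:[a[0]/6+205,a[1]/6+155]
lo=onplane("scene",[f((265,447)),f((550,357))],.042);hi=onplane("scene",[f((250,205)),f((560,130))],.142)
print(lo.round(3),hi.round(3))
for p in (lo,hi):
    e=p[1]-p[0];print(np.linalg.norm(e),np.degrees(np.arctan2(e[0],-e[1])))
E
```

```text
holes [[ 0.589 -0.2    0.085]
 [ 0.586 -0.249  0.085]]
tape,block [[ 0.615 -0.022  0.02 ]
 [ 0.392 -0.182  0.02 ]] [[ 0.39 -0.18  0.02]]
[[ 0.589 -0.155  0.042]
 [ 0.586 -0.289  0.042]] [[ 0.594 -0.156  0.142]
 [ 0.587 -0.293  0.142]]
0.13471399722095556 -1.156123113954071
0.1371760538854795 -2.807220096220992
```

```bash
python3 - <<'E'
from h import *
def tri(a,b):
    c1,d1=ray("scene",a);c2,d2=ray("side",b);x,e=meet([(c1,d1[0]),(c2,d2[0])]);print(x.round(3),np.round(e,3))
tri([170,277],[203,105]);tri([170,277],[195,90])
print(onplane("side",[[215,155],[270,140],[268,95],[180,110]],0.1).round(2))
c=cv2.imread("pics/side0.png")[0:215,100:350];cv2.imwrite("pics/si_c.png",cv2.resize(c,None,fx=2.7,fy=2.7,interpolation=cv2.INTER_CUBIC))
E
```

```text
[0.317 0.119 0.201] [0.007 0.007]
[0.293 0.13  0.23 ] [0.017 0.017]
[[0.35 0.04 0.1 ]
 [0.5  0.12 0.1 ]
 [0.51 0.43 0.1 ]
 [0.23 0.33 0.1 ]]
```

View pics/si_c.png

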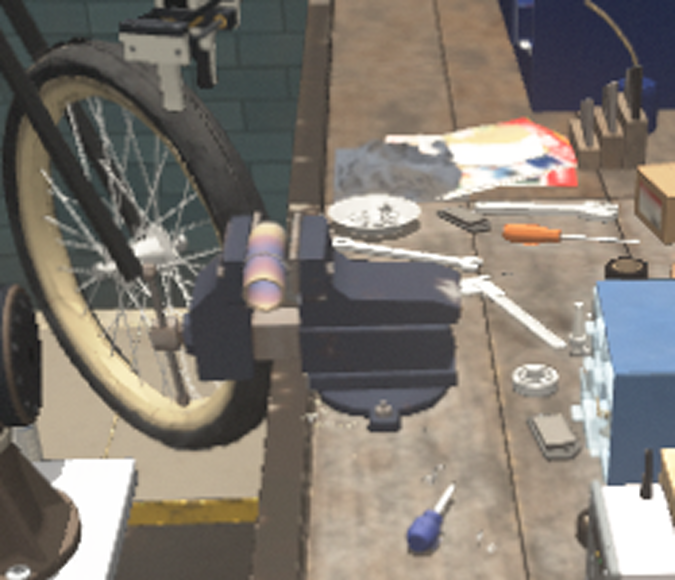

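The vise stands about 0.2 m high between start and driver (pipe end ≈ (0.32,0.12,0.20)); I go up first, then across.

```bash
echo '[{"finger_gap":0.088, "dz":-0.25}, {"finger_gap":0.088, "dz":-0.25}, {"finger_gap":0.088, "dz":-0.25}, {"finger_gap":0.088, "dz":-0.25}, {"finger_gap":0.088, "dz":-0.25}, {"finger_gap":0.088, "dz":-0.25}, {"finger_gap":0.088, "dx":0.44, "dy":0.545, "dz":-0.25, "twist":1.67}, {"finger_gap":0.088, "dx":0.44, "dy":0.545, "dz":-0.25, "twist":1.67}, {"finger_gap":0.088, "dx":0.44, "dy":0.545, "dz":-0.25, "twist":1.67}, {"finger_gap":0.088, "dx":0.44, "dy":0.545, "dz":-0.25, "twist":1.67}, {"finger_gap":0.088, "dx":0.44, "dy":0.545, "dz":-0.25, "twist":1.67}, {"finger_gap":0.088, "dx":0.44, "dy":0.545, "dz":-0.25, "twist":1.67}, {"finger_gap":0.088, "dx":0.44, "dy":0.545, "dz":-0.25, "twist":1.67}, {"finger_gap":0.088, "dx":0.44, "dy":0.545, "dz":-0.25, "twist":1.67}, {"finger_gap":0.088, "dx":0.44, "dy":0.545, "dz":-0.25, "twist":1.67}, {"finger_gap":0.088, "dx":0.44, "dy":0.545, "dz":-0.25, "twist":1.67}, {"finger_gap":0.088, "dx":0.44, "dy":0.545, "dz":-0.25, "twist":1.67}, {"finger_gap":0.088, "dx":0.44, "dy":0.545, "dz":-0.25, "twist":1.67}, {"finger_gap":0.088, "dx":0.44, "dy":0.545, "dz":-0.25, "twist":1.67}, {"finger_gap":0.088, "dx":0.44, "dy":0.545, "dz":-0.25, "twist":1.67}]' | python3 nudge.py; cat >> h.py <<'E'
def togo(p,yaw=None):
    s=arm.get_state();M=R.from_euler("xyz",s["ee_rot"]).as_matrix()
    print("t",round(s["t"],2),"eef",s["eef_pos"].round(4),"yaw",s["ee_rot"][2].round(4),"F",s["force"].round(1),"w",round(s["width"],4))
    print("tool shift",((np.array(p)-s["eef_pos"])@M).round(4),"turn",None if yaw is None else round((s["ee_rot"][2]-yaw+np.pi)%(2*np.pi)-np.pi,4))
E
python3 -c "
from h import *
togo([.455,0,.2],-1.955)"
```

```text
t: 1.82
eef_pos: [0.4141, 0.1055, 0.4769]
ee_rot: [-3.141, 0.001, -1.965]
force: [1.3, 0.9, 0.2]
width: 0.0876
gripper_force: 0.0
t 1.82 eef [0.4141 0.1055 0.4769] yaw -1.9654 F [1.3 0.9 0.2] w 0.0876
tool shift [ 0.0819 -0.0782  0.2768] turn -0.0104
```

```bash
echo '[{"finger_gap":0.088, "dx":0.082, "dy":-0.078}, {"finger_gap":0.088, "dx":0.082, "dy":-0.078}, {"finger_gap":0.088, "dx":0.082, "dy":-0.078}, {"finger_gap":0.088, "dx":0.082, "dy":-0.078, "dz":0.277}, {"finger_gap":0.088, "dx":0.082, "dy":-0.078, "dz":0.277}, {"finger_gap":0.088, "dx":0.082, "dy":-0.078, "dz":0.277}, {"finger_gap":0.088, "dx":0.082, "dy":-0.078, "dz":0.277}, {"finger_gap":0.088, "dx":0.082, "dy":-0.078, "dz":0.277}, {"finger_gap":0.088, "dx":0.082, "dy":-0.078, "dz":0.277}, {"finger_gap":0.088, "dx":0.082, "dy":-0.078, "dz":0.277}, {"finger_gap":0.088, "dx":0.082, "dy":-0.078, "dz":0.277}, {"finger_gap":0.088, "dx":0.082, "dy":-0.078, "dz":0.277}, {"finger_gap":0.088, "dx":0.082, "dy":-0.078, "dz":0.277}]' | python3 nudge.py
python3 - <<'E'
from h import *
import pickle
s=arm.get_state();im=grab_frame("wrist");cv2.imwrite("pics/w1.png",im[:,:,::-1]);pickle.dump(s,open("w1.pkl","wb"))
print(s["t"])
E
```

```text
t: 2.9
eef_pos: [0.4568, 0.0024, 0.2015]
ee_rot: [-3.139, 0.001, -1.958]
force: [0.3, 0.4, 0.9]
width: 0.0876
gripper_force: 0.0
2.9
```

View pics/w1.png

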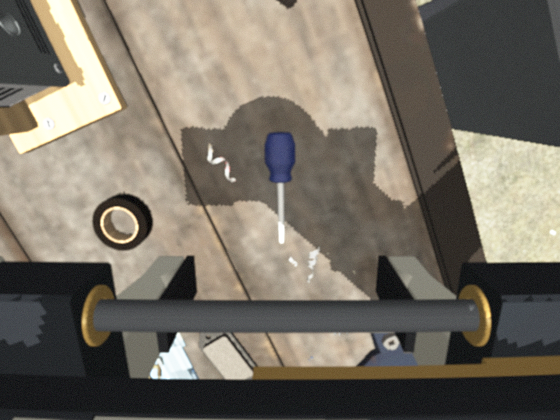

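Wrist: driver handle spans (280,131)–(280,184), blade tip ≈(282,243), nearly vertical in the image; tape at (122,222), receiver foot top left.

```bash
python3 - <<'E'
from h import *
import pickle
s=pickle.load(open("w1.pkl","rb"))
im=cv2.imread("pics/w1.png");h=cv2.cvtColor(im,cv2.COLOR_BGR2HSV)
m=cv2.inRange(h,(108,80,30),(130,255,255))>0;m[250:]=0;m[:,:200]=0;m[:,350:]=0
b,st,c=max(blobs(im,m),key=lambda t:t[1][4]);print(st,c)
sh=(h[:,:,2]>110)&(h[:,:,1]<60);sh[:180]=0;sh[246:]=0;sh[:,:270]=0;sh[:,294:]=0
bs=max(blobs(im,sh,5),key=lambda t:t[1][4]);print(bs[1],bs[2])
ys,xs=np.where(bs[0]);tip=[xs[ys>ys.max()-3].mean(),ys.max()+.5]
# handle: row-mean line (axis): ends
ys2,xs2=np.where(b);pf=np.polyfit(ys2,xs2,1)
P=onplane("wrist",[tip,c,[np.polyval(pf,st[1]),st[1]],[np.polyval(pf,st[1]+st[3]),st[1]+st[3]]],.015,s);print(tip,P.round(4))
# triangulate with scene & side
def hb(n,lo,hi,box):
    I=cv2.imread(f"pics/{n}0.png");H=cv2.cvtColor(I,cv2.COLOR_BGR2HSV);M=cv2.inRange(H,lo,hi)>0
    x0,x1,y0,y1=box;Z=np.zeros_like(M);Z[y0:y1,x0:x1]=M[y0:y1,x0:x1];q=max(blobs(I,Z,10),key=lambda t:t[1][4]);print(n,q[1],q[2]);return q[2]
a=hb("scene",(105,60,30),(135,255,255),(205,250,275,305));e=hb("side",(105,60,30),(135,255,255),(240,280,180,210))
rs=[];
for n,p,ss in (("wrist",c,s),("scene",a,None),("side",e,None)):
    o,d=ray(n,p,ss);rs.append((o,d[0]))
print("handle",meet(rs))
u=P[0]-P[1];u/=np.linalg.norm(u);print("blade az",np.arctan2(u[1],u[0]),"len tip-handle",np.linalg.norm(P[0]-P[1]))
g=P[0]-0.087*u;print("grip",g)
togo([g[0],g[1],.005],np.arctan2(u[1],u[0])-np.pi)
E
```

```text
[ 265  133   30   49 1238] [279.6365105  155.73182553]
[ 270  182   24   64 1169] [280.96065013 217.34816082]
[np.float64(281.5), np.float64(245.5)] [[ 0.4845  0.0575  0.015 ]
 [ 0.4512 -0.028   0.015 ]
 [ 0.4434 -0.0478  0.015 ]
 [ 0.4606 -0.0043  0.015 ]]
scene [216 283  24  16 307] [228.29641694 290.34201954]
side [251 189  12  15 124] [256.5483871  196.30645161]
handle (array([ 0.45167822, -0.02751728,  0.01342931]), [np.float64(0.0005019306631506621), np.float64(0.0010359555726129446), np.float64(0.0005897578449400276)])
blade az 1.199639550512913 len tip-handle 0.09181808717985962
grip [ 0.45293615 -0.02355653  0.015     ]
t 2.95 eef [0.457  0.0026 0.2019] yaw -1.9584 F [ 0.4 -0.8  0.2] w 0.0877
tool shift [ 0.0261 -0.0056  0.1968] turn -0.0164
```

```bash
echo '[{"finger_gap":0.088, "dx":0.028, "dy":-0.006, "twist":-0.014}, {"finger_gap":0.088, "dx":0.028, "dy":-0.006, "dz":0.15, "twist":-0.014}, {"finger_gap":0.088, "dx":0.028, "dy":-0.006, "dz":0.15, "twist":-0.014}, {"finger_gap":0.088, "dx":0.028, "dy":-0.006, "dz":0.15, "twist":-0.014}, {"finger_gap":0.088, "dx":0.028, "dy":-0.006, "dz":0.15, "twist":-0.014}, {"finger_gap":0.088, "dx":0.028, "dy":-0.006, "dz":0.15, "twist":-0.014}, {"finger_gap":0.088, "dx":0.028, "dy":-0.006, "dz":0.15, "twist":-0.014}]' | python3 nudge.py
python3 - <<'E'
from h import *
togo([.4522,-.026,.003],-1.9446)
E
```

```text
t: 3.53
eef_pos: [0.4513, -0.0258, 0.0505]
ee_rot: [-3.141, -0.001, -1.944]
force: [0.7, -0.4, 1.3]
width: 0.0874
gripper_force: 0.0
t 3.53 eef [ 0.4513 -0.0258  0.0505] yaw -1.9442 F [ 0.7 -0.4  1.3] w 0.0874
tool shift [-0.0002 -0.0009  0.0475] turn 0.0004
```

```bash
echo '[{"finger_gap":0.088, "dy":-0.001, "dz":0.03}, {"finger_gap":0.088, "dy":-0.001, "dz":0.045}, {"finger_gap":0.088, "dy":-0.001, "dz":0.047}, {"finger_gap":0.02, "dy":-0.001, "dz":0.047}, {"finger_gap":0.02, "dy":-0.001, "dz":0.047}, {"finger_gap":0.02, "dy":-0.001, "dz":0.047}, {"finger_gap":0.02, "dy":-0.001, "dz":0.047}, {"finger_gap":0.02, "dy":-0.001, "dz":0.047}, {"finger_gap":0.02, "dy":-0.001, "dz":0.047}, {"finger_gap":0.02, "dy":-0.001, "dz":0.047}, {"finger_gap":0.02, "dy":-0.001, "dz":0.047}]' | python3 nudge.py 45
```

```text
t: 4.45
eef_pos: [0.4514, -0.0264, 0.0027]
ee_rot: [-3.141, 0.0, -1.945]
force: [-0.6, 0.1, -0.6]
width: 0.04
gripper_force: 0.0
```

```bash
echo '[{"finger_gap":0.02}, {"finger_gap":0.02}, {"finger_gap":0.02}, {"finger_gap":0.02}, {"finger_gap":0.02}]' | python3 nudge.py 45
```

```text
t: 4.87
eef_pos: [0.4512, -0.0264, 0.0025]
ee_rot: [3.141, -0.0, -1.945]
force: [-1.6, 0.1, 1.1]
width: 0.0278
gripper_force: 45.0
```

Gripped at 45 N. Lift, then turn the blade towards the receiver and look.

```bash
echo '[{"finger_gap":0.02, "dz":-0.04}, {"finger_gap":0.02, "dz":-0.08}, {"finger_gap":0.02, "dz":-0.12}, {"finger_gap":0.02, "dz":-0.16}, {"finger_gap":0.02, "dz":-0.2}, {"finger_gap":0.02, "dx":0.18, "dy":-0.07, "dz":-0.2, "twist":1.23}, {"finger_gap":0.02, "dx":0.18, "dy":-0.07, "dz":-0.2, "twist":1.23}, {"finger_gap":0.02, "dx":0.18, "dy":-0.07, "dz":-0.2, "twist":1.23}, {"finger_gap":0.02, "dx":0.18, "dy":-0.07, "dz":-0.2, "twist":1.23}, {"finger_gap":0.02, "dx":0.18, "dy":-0.07, "dz":-0.2, "twist":1.23}, {"finger_gap":0.02, "dx":0.18, "dy":-0.07, "dz":-0.2, "twist":1.23}, {"finger_gap":0.02, "dx":0.18, "dy":-0.07, "dz":-0.2, "twist":1.23}, {"finger_gap":0.02, "dx":0.18, "dy":-0.07, "dz":-0.2, "twist":1.23}, {"finger_gap":0.02, "dx":0.18, "dy":-0.07, "dz":-0.2, "twist":1.23}, {"finger_gap":0.02, "dx":0.18, "dy":-0.07, "dz":-0.2, "twist":1.23}, {"finger_gap":0.02, "dx":0.18, "dy":-0.07, "dz":-0.2, "twist":1.23}, {"finger_gap":0.02, "dx":0.18, "dy":-0.07, "dz":-0.2, "twist":1.23}, {"finger_gap":0.02, "dx":0.18, "dy":-0.07, "dz":-0.2, "twist":1.23}]' | python3 nudge.py
python3 - <<'E'
from h import *
import pickle
s=arm.get_state();pickle.dump(s,open("w2.pkl","wb"))
I=[]
for n in ("wrist","scene","side"):
    im=grab_frame(n)[:,:,::-1];cv2.imwrite(f"pics/{n}2.png",im);I.append(im)
# montage: wrist full + crops
print(s["t"],s["eef_pos"],s["ee_rot"])
cv2.imwrite("pics/sc2c.png",np.hstack([cv2.resize(I[1][120:270,180:330],None,fx=2.6,fy=2.6,interpolation=2),cv2.resize(I[2][120:270,230:380],None,fx=2.6,fy=2.6,interpolation=2)]))
E
```

```text
t: 6.37
eef_pos: [0.4506, -0.2195, 0.2024]
ee_rot: [3.142, -0.0, 3.112]
force: [-0.7, -0.5, -0.6]
width: 0.0276
gripper_force: 45.0
6.3667 [ 0.45056529 -0.21948702  0.20241713] [ 3.14152855e+00 -2.84191389e-04  3.11190657e+00]
```

View pics/wrist2.png

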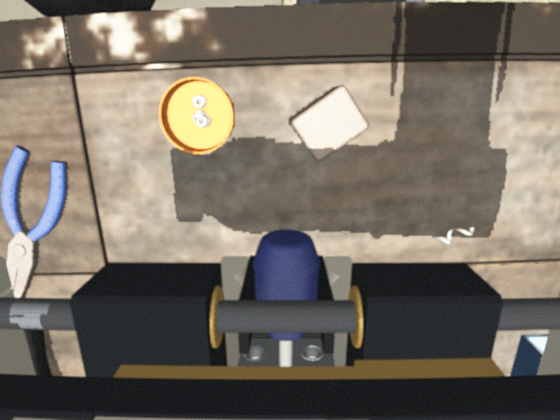

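View pics/sc2c.png

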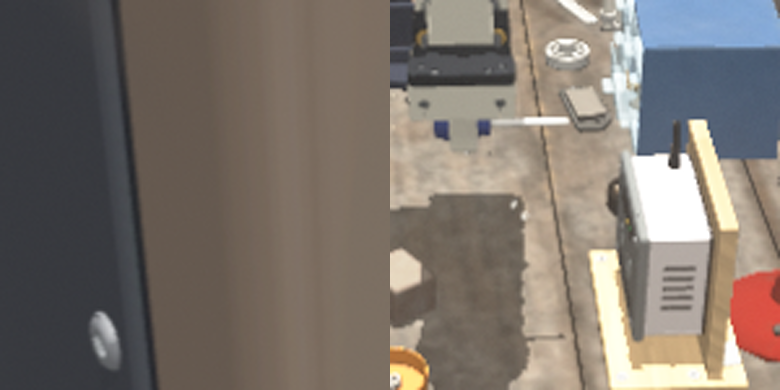

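Scene camera is now blocked by the arm; side shows the driver level with its tip at ≈(298,166). Wrist shows the handle held centrally (285,280). I hover higher and further forward so the wrist camera sees the cover.

```bash
echo '[{"finger_gap":0.02, "dz":-0.04}, {"finger_gap":0.02, "dz":-0.08}, {"finger_gap":0.02, "dz":-0.1}, {"finger_gap":0.02, "dx":-0.04, "dz":-0.1}, {"finger_gap":0.02, "dx":-0.08, "dz":-0.1}, {"finger_gap":0.02, "dx":-0.095, "dz":-0.1}, {"finger_gap":0.02, "dx":-0.095, "dz":-0.1}, {"finger_gap":0.02, "dx":-0.095, "dz":-0.1}]' | python3 nudge.py
python3 - <<'E'
from h import *
import pickle
s=arm.get_state();im=grab_frame("wrist")[:,:,::-1];pickle.dump(s,open("w3.pkl","wb"));cv2.imwrite("pics/w3.png",im)
print(s["eef_pos"],s["ee_rot"])
c=im[180:260,140:440];c=cv2.resize(c,None,fx=2.6,fy=2.6,interpolation=2);cv2.imwrite("pics/w3c.png",np.vstack([cv2.convertScaleAbs(c,alpha=1.6,beta=10),cv2.resize(im,(436,327))[:,:436].repeat(1,0) if 0 else np.hstack([cv2.resize(im,(500,375)),np.zeros((375,280,3),np.uint8)])]))
E
```

```text
t: 7.18
eef_pos: [0.5461, -0.2225, 0.3014]
ee_rot: [3.141, -0.002, 3.11]
force: [-0.4, 0.3, -1.0]
width: 0.0275
gripper_force: 45.0
[ 0.5460676  -0.22248956  0.30144456] [ 3.14136892e+00 -1.99148948e-03  3.10956979e+00]
```

View pics/w3c.png

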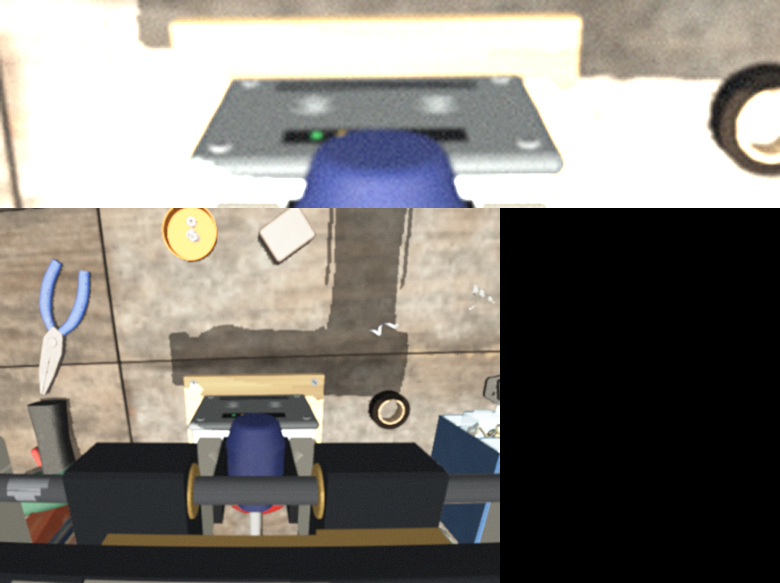

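Wrist crop: full cover visible; hole right ≈(260.4,220), left ≈(308.1,219.6) in full-image pixels; cover bottom corners ≈(230.4,210.8),(340,209.6), top corners ≈(214,243),(356,243), tape at (436,229).

```bash
python3 - <<'E'
from h import *
import pickle
s=pickle.load(open("w3.pkl","rb"))
im=cv2.imread("pics/w3.png");g=cv2.cvtColor(im,cv2.COLOR_BGR2GRAY).astype(float)
# side edges of dark cover per row (subpixel threshold crossing), rows 213..238
L=[];Rr=[]
for r in range(214,238):
    for lst,xs in ((L,range(205,240)),(Rr,range(365,332,-1))):
        v=g[r,list(xs)];i=np.where((v[:-1]>150)&(v[1:]<=150))[0]
        if len(i): k=i[0];lst.append((xs[k]+(xs[1]-xs[0])*(v[k]-150)/(v[k]-v[k+1]),r))
L=np.array(L);Rr=np.array(Rr)
pl=np.polyfit(L[:,1],L[:,0],1);pr=np.polyfit(Rr[:,1],Rr[:,0],1)
res=lambda A,p:np.std(A[:,0]-np.polyval(p,A[:,1]));print(len(L),res(L,pl),len(Rr),res(Rr,pr))
for z,row in ((.042,210.5),(.142,243)):
    P=onplane("wrist",[[np.polyval(pl,row),row],[np.polyval(pr,row),row]],z,s)
    print(z,P.round(4),"w",np.linalg.norm(P[1]-P[0]).round(4),"mid",P.mean(0).round(4))
# bottom edge of cover (plywood bright above -> dark): row crossing across columns
B=[]
for c in range(236,334):
    v=g[200:220,c];i=np.where((v[:-1]>150)&(v[1:]<=150))[0]
    if len(i):k=i[-1];B.append((c,200+k+(v[k]-150)/(v[k]-v[k+1])))
B=np.array(B);pb=np.polyfit(B[:,0],B[:,1],1);print(len(B),res(B[:,::-1],pb),pb)
P=onplane("wrist",[[235,np.polyval(pb,235)],[336,np.polyval(pb,336)]],.042,s);e=P[1]-P[0];print("bottom edge",P.round(4),"yaw",-np.arctan2(e[0],e[1]))
# holes: bright ellipses? local blob centre vs cover
for cx in (260,308):
    w=g[211:229,cx-12:cx+13];print(cx,w.max(),w.min());
    m=w>np.median(w)+12;ys,xs=np.where(m);print(cx-12+xs.mean(),211+ys.mean(),m.sum())
H=[[260.4,220],[308.1,219.6]]
print("holes z=.085",onplane("wrist",H,.085,s).round(4))
for k,h0 in enumerate(([283.5,203],[265.3,208])):
    c1,d1=ray("scene",h0);c2,d2=ray("wrist",H[k],s);print(meet([(c1,d1[0]),(c2,d2[0])]))
E
```

```text
24 0.07248082434115792 24 0.10901686038709342
0.042 [[ 0.5887 -0.2924  0.042 ]
 [ 0.5929 -0.1577  0.042 ]] w 0.1348 mid [ 0.5908 -0.2251  0.042 ]
0.142 [[ 0.5911 -0.2943  0.142 ]
 [ 0.5954 -0.1563  0.142 ]] w 0.138 mid [ 0.5932 -0.2253  0.142 ]
98 0.06662282816335038 [-1.31892253e-02  2.12577361e+02]
bottom edge [[ 0.5877 -0.2848  0.042 ]
 [ 0.5898 -0.1632  0.042 ]] yaw -0.01754993308312086
260 132.0 43.0
260.15909090909093 220.17045454545453 88
308 132.0 36.0
307.8837209302326 219.75581395348837 86
holes z=.085 [[ 0.5881 -0.2512  0.085 ]
 [ 0.5892 -0.1992  0.085 ]]
(array([ 0.58866294, -0.2512568 ,  0.08342241]), [np.float64(0.00010625473248717747), np.float64(0.00010625473248709805)])
(array([ 0.58901996, -0.19952221,  0.08493398]), [np.float64(0.0003634631669118285), np.float64(0.0003634631669117262)])
```

```bash
python3 - <<'E'
from h import *
c,d=ray("side",[[298.5,166.5]]);t=(-.2222-c[1])/d[0][1];print("side tip on y plane",(c+t*d[0]).round(4))
togo([.482,-.1973,.0725],3.1231)
E
```

```text
side tip on y plane [ 0.5377 -0.2222  0.2125]
t 7.23 eef [ 0.5454 -0.2226  0.3019] yaw 3.1092 F [-0.6 -0.7 -1.1] w 0.0271
tool shift [0.0639 0.0232 0.2295] turn -0.0139
```

```bash
echo '[{"finger_gap":0.02, "dx":0.032, "dy":0.012, "twist":-0.007}, {"finger_gap":0.02, "dx":0.064, "dy":0.023, "twist":-0.014}, {"finger_gap":0.02, "dx":0.064, "dy":0.023, "dz":0.04, "twist":-0.014}, {"finger_gap":0.02, "dx":0.064, "dy":0.023, "dz":0.08, "twist":-0.014}, {"finger_gap":0.02, "dx":0.064, "dy":0.023, "dz":0.12, "twist":-0.014}, {"finger_gap":0.02, "dx":0.064, "dy":0.023, "dz":0.16, "twist":-0.014}, {"finger_gap":0.02, "dx":0.064, "dy":0.023, "dz":0.2, "twist":-0.014}, {"finger_gap":0.02, "dx":0.064, "dy":0.023, "dz":0.2295, "twist":-0.014}, {"finger_gap":0.02, "dx":0.064, "dy":0.023, "dz":0.2295, "twist":-0.014}, {"finger_gap":0.02, "dx":0.064, "dy":0.023, "dz":0.2295, "twist":-0.014}, {"finger_gap":0.02, "dx":0.064, "dy":0.023, "dz":0.2295, "twist":-0.014}]' | python3 nudge.py
python3 - <<'E'
from h import *
import pickle
s=arm.get_state();pickle.dump(s,open("w4.pkl","wb"))
I=[grab_frame(n)[:,:,::-1] for n in ("scene","side")]
for n,i in zip(("scene","side"),I): cv2.imwrite(f"pics/{n}4.png",i)
togo([.482,-.1973,.0725],3.1231)
cv2.imwrite("pics/c4.png",np.hstack([cv2.resize(I[0][130:280,180:330],None,fx=2.6,fy=2.6,interpolation=2),cv2.resize(I[1][170:270,260:360],None,fx=3.9,fy=3.9,interpolation=2)]))
E
```

```text
t: 8.15
eef_pos: [0.4836, -0.1979, 0.0752]
ee_rot: [-3.141, 0.003, 3.123]
force: [0.3, -0.4, 0.2]
width: 0.0276
gripper_force: 45.0
t 8.25 eef [ 0.4842 -0.1978  0.0757] yaw 3.1229 F [-0.4 -0.4 -0.6] w 0.0278
tool shift [0.0022 0.0004 0.0032] turn -0.0002
```

View pics/c4.png

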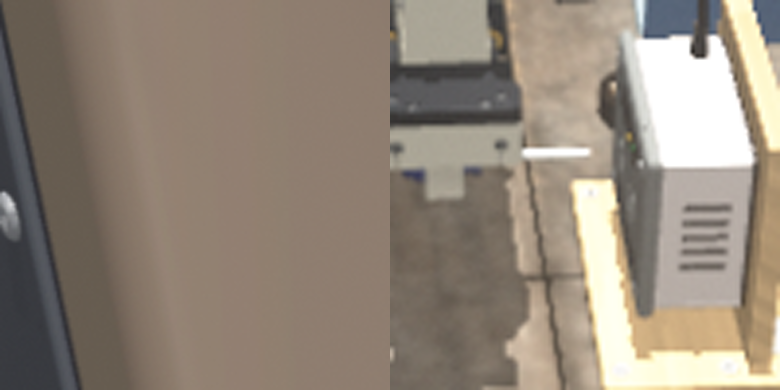

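Scene is blocked by the arm; side shows the blade tip at ≈(311.3,209.0), level, pointing at the cover and clear of it.

```bash
python3 - <<'E'
from h import *
c,d=ray("side",[[311.3,209.0]]);t=(-.1995-c[1])/d[0][1];print("side tip",(c+t*d[0]).round(4))
# subpixel: shank white centroid rows in side4
im=cv2.imread("pics/side4.png").astype(int);w=im.min(2)[200:218,294:316];
m=w>190
for cidx in range(0,22,3):
    r=np.where(m[:,cidx])[0];print(294+cidx,(200+r.mean()) if len(r) else None,len(r))
E
echo '[{"finger_gap":0.02, "dx":0.001, "dy":0.0005, "dz":0.003}, {"finger_gap":0.02, "dx":0.001, "dy":0.0005, "dz":0.003}, {"finger_gap":0.02, "dx":0.001, "dy":0.0005, "dz":0.003}]' | python3 nudge.py
python3 -c "
from h import *
togo([.482,-.1973,.0725],3.1231)"
```

```text
side tip [ 0.5726 -0.1995  0.0856]
294 208.5 2
297 208.5 2
300 208.5 2
303 208.5 2
306 208.5 2
309 211.33333333333334 3
312 217.0 1
315 217.0 1
t: 8.5
eef_pos: [0.4817, -0.197, 0.0708]
ee_rot: [3.142, 0.001, 3.122]
force: [0.4, 0.5, -0.2]
width: 0.0274
gripper_force: 45.0
t 8.5 eef [ 0.4817 -0.197   0.0708] yaw 3.1225 F [ 0.4  0.5 -0.2] w 0.0274
tool shift [-0.0003 -0.0003 -0.0017] turn -0.0006
```

```bash
for i in 1 2 3; do echo '[{"finger_gap":0.02, "dz":-0.0005}]' | python3 nudge.py | sed -n 2p; done; echo '[{"finger_gap":0.02}]' | python3 nudge.py
```

```text
eef_pos: [0.4816, -0.1971, 0.071]
eef_pos: [0.4816, -0.197, 0.0713]
eef_pos: [0.4816, -0.1971, 0.0717]
t: 8.83
eef_pos: [0.4816, -0.1971, 0.0717]
ee_rot: [-3.142, 0.0, 3.122]
force: [1.0, -0.1, -0.4]
width: 0.0275
gripper_force: 45.0
```

```bash
echo '[{"finger_gap":0.02, "dx":-0.005, "dz":-0.0012}, {"finger_gap":0.02, "dx":-0.01, "dz":-0.0012}, {"finger_gap":0.02, "dx":-0.015, "dz":-0.0012}, {"finger_gap":0.02, "dx":-0.018, "dz":-0.0012}, {"finger_gap":0.02, "dx":-0.02, "dz":-0.0012}, {"finger_gap":0.02, "dx":-0.022, "dz":-0.0012}, {"finger_gap":0.02, "dx":-0.022, "dz":-0.0012}, {"finger_gap":0.02, "dx":-0.022, "dz":-0.0012}]' | python3 nudge.py; echo '[{"finger_gap":0.02, "dx":-0.001}, {"finger_gap":0.02, "dx":-0.002}, {"finger_gap":0.02, "dx":-0.002}]' | python3 nudge.py
```

```text
t: 9.5
eef_pos: [0.5034, -0.1974, 0.0726]
ee_rot: [3.142, -0.0, 3.122]
force: [0.1, -0.0, -1.1]
width: 0.0273
gripper_force: 45.0
t: 9.75
eef_pos: [0.5056, -0.1975, 0.0728]
ee_rot: [-3.142, 0.0, 3.122]
force: [0.4, -0.8, -0.9]
width: 0.0277
gripper_force: 45.0
```

```bash
echo '[{"finger_gap":0.02, "dx":-0.001}, {"finger_gap":0.02, "dx":-0.002}, {"finger_gap":0.02, "dx":-0.003}, {"finger_gap":0.02, "dx":-0.004}, {"finger_gap":0.02, "dx":-0.004}]' | python3 nudge.py; echo '[{"finger_gap":0.02, "dx":-0.001}, {"finger_gap":0.02, "dx":-0.002}, {"finger_gap":0.02, "dx":-0.003}, {"finger_gap":0.02, "dx":-0.004}, {"finger_gap":0.02, "dx":-0.004}]' | python3 nudge.py
```

```text
t: 10.17
eef_pos: [0.5097, -0.1976, 0.0728]
ee_rot: [-3.142, 0.0, 3.122]
force: [0.1, -0.1, -0.9]
width: 0.0274
gripper_force: 45.0
t: 10.58
eef_pos: [0.5137, -0.1977, 0.0728]
ee_rot: [-3.142, 0.0, 3.122]
force: [0.0, -0.2, 0.1]
width: 0.0275
gripper_force: 45.0
```

Tip is ~12 mm in and free. Feel on in 1 mm steps.

```bash
for i in 1 2 3; do echo '[{"finger_gap":0.02, "dx":-0.001}, {"finger_gap":0.02, "dx":-0.001}, {"finger_gap":0.02, "dx":-0.001}]' | python3 nudge.py | sed -n '2p;4p'; done
```

```text
eef_pos: [0.5145, -0.1977, 0.0728]
force: [-0.0, 0.1, -0.8]
eef_pos: [0.5155, -0.1977, 0.0728]
force: [0.7, 0.7, -1.3]
eef_pos: [0.5165, -0.1977, 0.0728]
force: [-0.2, 0.5, -1.3]
```

```bash
for i in 1 2; do echo '[{"finger_gap":0.02, "dx":-0.001}, {"finger_gap":0.02, "dx":-0.001}, {"finger_gap":0.02, "dx":-0.001}]' | python3 nudge.py | sed -n '2p;4p'; done
```

```text
eef_pos: [0.5175, -0.1977, 0.0727]
force: [-0.3, -0.5, -0.8]
eef_pos: [0.5185, -0.1978, 0.0728]
force: [0.4, 0.1, 0.5]
```

```bash
for i in 1 2; do echo '[{"finger_gap":0.02, "dx":-0.001}, {"finger_gap":0.02, "dx":-0.001}, {"finger_gap":0.02, "dx":-0.001}]' | python3 nudge.py | sed -n '2p;4p'; done
```

```text
eef_pos: [0.5195, -0.1978, 0.0727]
force: [-0.0, -0.4, -1.9]
eef_pos: [0.5205, -0.1978, 0.0727]
force: [-0.2, -0.1, -1.6]
```

```bash
for i in 1 2; do echo '[{"finger_gap":0.02, "dx":-0.001}, {"finger_gap":0.02, "dx":-0.001}, {"finger_gap":0.02, "dx":-0.001}]' | python3 nudge.py | sed -n '2p;4p'; done
```

```text
eef_pos: [0.5215, -0.1978, 0.0727]
force: [0.1, 0.3, -0.5]
eef_pos: [0.5225, -0.1978, 0.0727]
force: [-0.3, 0.8, -1.4]
```

```bash
for i in 1 2 3; do echo '[{"finger_gap":0.02, "dx":-0.001}, {"finger_gap":0.02, "dx":-0.001}, {"finger_gap":0.02, "dx":-0.001}]' | python3 nudge.py | sed -n '1,2p;4p'; done
```

```text
t: 13.08
eef_pos: [0.5235, -0.1978, 0.0727]
force: [-0.2, -0.2, -0.9]
t: 13.33
eef_pos: [0.5239, -0.1978, 0.0725]
force: [-1.6, -0.3, -1.7]
t: 13.58
eef_pos: [0.5251, -0.1978, 0.0726]
force: [-2.8, 0.4, -1.0]
```

```bash
for i in 1 2 3; do echo '[{"finger_gap":0.02, "dx":-0.001}, {"finger_gap":0.02, "dx":-0.001}, {"finger_gap":0.02, "dx":-0.001}]' | python3 nudge.py | sed -n '1,2p;4p'; done
```

```text
t: 13.83
eef_pos: [0.5261, -0.1979, 0.0726]
force: [-3.7, 0.3, -0.3]
t: 14.08
eef_pos: [0.5271, -0.1979, 0.0726]
force: [-4.2, 0.7, -0.7]
t: 14.33
eef_pos: [0.5281, -0.1979, 0.0726]
force: [-4.6, 1.9, -1.4]
```

It gives at 1.6 N + ~0.8 N/mm: the left hole has the spring button. Push to its stop.

```bash
for i in 1 2; do echo '[{"finger_gap":0.02, "dx":-0.001}, {"finger_gap":0.02, "dx":-0.001}, {"finger_gap":0.02, "dx":-0.001}, {"finger_gap":0.02, "dx":-0.001}]' | python3 nudge.py | sed -n '1,2p;4p'; done
```

```text
t: 14.67
eef_pos: [0.5288, -0.1979, 0.0725]
force: [-5.1, 1.2, -1.1]
t: 15.0
eef_pos: [0.529, -0.1979, 0.0722]
force: [-7.3, 1.6, -1.0]
```

```bash
echo '[{"finger_gap":0.02, "dx":-0.001}, {"finger_gap":0.02, "dx":-0.0015}, {"finger_gap":0.02, "dx":-0.0015}, {"finger_gap":0.02, "dx":-0.0015}, {"finger_gap":0.02, "dx":-0.0015}, {"finger_gap":0.02, "dx":-0.0015}]' | python3 nudge.py; echo '[{"finger_gap":0.02}, {"finger_gap":0.02}, {"finger_gap":0.02}, {"finger_gap":0.02}, {"finger_gap":0.02}, {"finger_gap":0.02}]' | python3 nudge.py
```

```text
t: 15.5
eef_pos: [0.5291, -0.1978, 0.0717]
ee_rot: [3.141, -0.005, 3.122]
force: [-9.7, 1.6, 0.2]
width: 0.0275
gripper_force: 45.0
t: 16.0
eef_pos: [0.5291, -0.1979, 0.0718]
ee_rot: [3.141, -0.005, 3.122]
force: [-10.6, 1.6, -1.2]
width: 0.0272
gripper_force: 45.0
```

Steady at the stop: about 10 N, 5.3 mm of travel since contact, and no more give.

```bash
python3 -c "
from station import arm, grab_frame, camera_params
print(arm.job_done())"
```

```text
the job is handed in; nothing more can be done
None
```

The springy reset button is behind the left hole; I handed the job in at 16 s with the screwdriver still gripped and holding it in at its stop (about 10 N). I didn't probe the right hole, because the left cap gave about 5 mm and then stopped, as the reset button should, and I didn't touch the tape, block or pliers.

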